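# Sort the strays, then gather the lighter hoods in the tote's spout corner

## Robot

A 6-joint arm with a two-finger parallel gripper is mounted at the origin on the work surface. World frame = base frame: x ahead of the robot, y to its left, z up, the work surface at z = 0. Lengths are in m, angles in rad, forces in N, time in s.
With the tool pointing down it reaches from about 0.25 to 0.775 m from the base axis. Payload 4 kg.
Tool frame: the origin (TCP) lies at the very end of the fingers, on their centre line; the grasp point (between the pads) lies 19 mm behind it; z points along the fingers, y is the direction in which the jaws open and shut (so a half turn about z gives the same grasp; the last joint's range is limited). The gripper opens to 94 mm and grips with 3 to 60 N. Pads are 16 mm wide; open, the fingers measure 119 mm over their backs; the gripper's body (75 mm by 177 mm) begins 78 mm behind the grasp point.
Start: joints at [-1.315, 0.087, 1.371, -0, 1.684, -0.103], TCP at [0.193, -0.515, 0.206] pointing down, gripper open.
Joint ranges: [-3.1, 3.1], [-0.76, 2.03], [0.27, 2.55], [-1.08, 4.22], [0.17, 2.65], [-2.57, 2.57]. Speed limits (rad/s): [2.79, 2.79, 3.14, 3.14, 3.14, 3.14].

## Interface

Orientations are given as a unit quaternion [x, y, z, w].
In Python, from bench import manip gives the robot as it stands.
- The arm moves only by the tool move_arm, never from a script. Its argument "targets" is a list of rows, each a list of 3 entries, a list of its own where there are three numbers: the shift along the tool's x, y, z in mm, then the turn, a rotation vector about the tool's x, y, z in rad, then the closure, from -1 (fully open) to 1 (shut). In form: [[[x, y, z], [ax, ay, az], jaw], ...]. A call has exactly 10 rows; each row is the pose to reach, as a shift and turn from the pose commanded when the call began, along the tool's axes at that moment; what a row does not reach only later rows make up. A row lasts 1/8 s, in which the tool goes at most 62.5 mm and 10.7 degrees, less where a joint would pass 70% of its speed; a pose out of reach is approached as far as the arm can. A call with a gripper value outside its range is refused whole. The fingers move at their own pace and stop on an object; "force" is the grip in N (left out, the last holds). Time passes only in rows, so rows that repeat a pose let the fingers close, or fill a call up. It gives the time, the measured TCP pose, the force and the opening at its end, in the units of the state.
- manip.sense(): the state, without advancing time (a new reading comes with each control period).
- manip.capture(name): name is "scene" or "top" or "wrist"; returns (picture, depth): 400x640x3 uint8, red, green, blue; 400x640 float32, m along the optical axis (not along the pixel's ray), 0 where there is no reading.
- manip.get_calibration(name): a dict with "vfov" (degrees; the focal length in pixels is half the picture's height over the tangent of half this angle, whatever the lens; pixels are square), "cx", "cy" (the principal point, pixels), "rvec" (rotation vector, rad) and "tvec" (3), from world to camera coordinates, as OpenCV has them. Camera axes: x right, y down, z forward; pixel columns grow to the right and rows downward; lengths in m; the calibration is good to about 2 mm. A picture is of the moment at which its call begins: read the wrist's pose just before it. get_calibration takes no time and is no camera call; for the wrist camera it gives the pose at the moment of the call.
- manip.finish_job(): hands the job in, once; it reports no verdict.
The state is a dict: "t": time; "joints": joint angles; "qvel": joint speeds; "joint_efforts": joint torques, N m; "position": TCP position; "tcp_rot": TCP orientation; "ft_force": force on the tool from outside, world axes, zero at the start; "wrist_torque": the same for the moment, N m; "width": opening from 0.0 (shut) to 1.0 (fully open).
Only numpy, scipy, OpenCV 4.12 (cv2) and the standard library are available. Lean on these libraries where they do the work, as an engineer would, in place of code of your own. Each camera call takes 0.05 s, during which the arm holds its last target. There are 200 camera calls.

## Task

Clear the two strays off the wooden board: put the loose metal lighter hood (the small rectangular block) into the white tote with the other hoods, and the loose hex nut into the round dish with the other nuts. Then take the tote by its grip tab, lift it well clear of the board and everything on it, and tip it about 30 degrees towards its spout corner so that all four hoods slide together into that corner. Finish while still holding the tote up like that, tilted and still over the board, the hoods gathered; leave the other things on the bench where they are.

Things in the scene. Friction and masses are not known exactly. Their poses are not given: they have to be found in the camera images.
- tote: loose white plastic parts tote, open on top, 140 (its x) x 180 (its y) x 45 mm high (all sizes in mm), walls and floor 4, 0.24 to 0.39 kg empty; origin at the centre of its underside, z up. A flat grip tab stands up from the middle of its +x wall; a small pouring spout, a 24 mm square plate set cornerwise under the rim, juts out at its (-x, +y) corner. It stands on the board, tab on the side away from the robot, yaw within 0.5 rad
- tote_tab (a point): middle of the free part of the grip tab of the tote. The tab is 10 thick (along the tote's x), 60 long (along its y), and rises from the rim at 45 to its top edge at 78 above the tote's underside; this point is 66 above the underside, 12 below the top edge. Pinch it across its thickness from above, one finger inside the tote and one outside. Axes as the tote's
- tote_corner (a point): inner corner of the tote's floor under the spout, where the hoods must gather: tote x -66, y +86, z 4. Axes as the tote's
- foot_a (a point): underside corner of the tote at its spout corner (-x, +y) (outer edge, on the bottom face)
- foot_b (a point): underside corner of the tote at its +x, +y corner (outer edge, on the bottom face)
- foot_c (a point): underside corner of the tote at its +x, -y corner (outer edge, on the bottom face)
- foot_d (a point): underside corner of the tote at its -x, -y corner (outer edge, on the bottom face)
- hood1: die-cast steel-grey lighter hood, a small hollow rectangular block 24 (its x) x 16 (its y) x 22 high, 16 g, slippery on the tote's plastic (it starts to slide at about 9 to 14 degrees of slope). Origin: centre of its underside, z up when it stands as at the start. Starts loose in the tote, on the -y half away from the spout
- hood2: same kind of hood as hood1, also loose in the tote's -y half
- hood3: same kind of hood as hood1, loose near the middle of the tote, at about y -16
- stray_hood: the stray hood, of the same kind as hood1, standing on its underside on the wooden board
- stray_nut: the stray dark steel M16 hex nut lying flat on the wooden board, 24 across flats, 28 across corners, 13 high, 33 g, through hole; origin at the centre of its underside; its flats face along its x axis and every 60 degrees from it
- dish: loose round aluminium parts dish, 110 outside diameter, 28 high, wall 3, floor 4, 0.35 kg; origin at the centre of its underside. Three nuts like the stray one are fixed to its floor at (32, 10), (22, -27), (-12, 34) in its frame, tops at 17; the floor is free around (-20, -10)
- board: fixed wooden board on the bench, 540 (x) x 840 (y) x 12 thick, top at 12 above the bench; origin at the centre of its underside
- jig: fixed steel jig at the far edge of the board: a steel angle 40 (x) x 300 (y) x 40 high with a post and crossbar up to 123 high. Origin: centre of the angle's underside. A bystander
- lighter: bystander: loose green plastic lighter lying flat, 75 x 24 x 12. Origin at its underside near the middle
- screwdriver: bystander: loose screwdriver lying on the robot's side of the board. Origin at its underside
- brush: bystander: loose brush lying on the bench at the left of the board. Origin at its underside
- tape: bystander: loose roll of tape lying flat, 90 diameter, 24 high, on the bench at the right of the board. Origin: centre of its underside
- oil: bystander: loose white bottle, 52 diameter, 110 high, on the bench at the right of the board. Origin: centre of its underside

How it is judged:
On the way, in this order (a step that is already met when the one before it is completed fails the run):
1. the stray hood lies in the tote and the stray nut in the dish, both let go, the tote still standing level on the board (x of stray_hood in the frame of tote between -0.068 and 0.068 m and y of stray_hood in the frame of tote between -0.088 and 0.088 m and z of stray_hood in the frame of tote between -0.002 and 0.045 m and contact force between each of stray_hood, stray_nut and the fingers below 0.1 N and horizontal distance between stray_nut and dish below 0.046 m and z of stray_nut in the frame of dish between 0 and 0.03 m and angle between tote's own z axis and vertical below 0.1 rad and height (world z) of tote below 0.025 m), for 0.2 s.
2. the tote is lifted clear of the board: all four underside corners at least 18 mm above it (height (world z) of each of foot_a, foot_b, foot_c, foot_d above 0.03 m), for 0.2 s.
At the end, for the whole second after the job is handed in: Tote held in the gripper over the board, underside corners 18 mm or more above it, touching nothing else, tilted 17 to 50 degrees, still; all four hoods inside, each within 90 mm of the inner spout corner; stray nut in the level dish, within 46 mm of its axis, let go (all of step 2 and angle between tote's own z axis and vertical between 0.3 and 0.87 rad and linear speed of tote below 0.03 m/s and angular speed of tote below 0.2 rad/s and contact force between tote and the fingers above 1 N and contact force between tote and board below 0.2 N and contact force between tote and jig below 0.2 N and contact force between tote and dish below 0.2 N and contact force between tote and oil below 0.2 N and world x of tote between 0.28 and 0.78 m and world y of tote between -0.42 and 0.42 m and x of hood1 in the frame of tote between -0.068 and 0.068 m and y of hood1 in the frame of tote between -0.088 and 0.088 m and z of hood1 in the frame of tote between -0.002 and 0.045 m and distance between each of hood1, hood2, hood3, stray_hood and tote_corner below 0.09 m and x of hood2 in the frame of tote between -0.068 and 0.068 m and y of hood2 in the frame of tote between -0.088 and 0.088 m and z of hood2 in the frame of tote between -0.002 and 0.045 m and x of hood3 in the frame of tote between -0.068 and 0.068 m and y of hood3 in the frame of tote between -0.088 and 0.088 m and z of hood3 in the frame of tote between -0.002 and 0.045 m and x of stray_hood in the frame of tote between -0.068 and 0.068 m and y of stray_hood in the frame of tote between -0.088 and 0.088 m and z of stray_hood in the frame of tote between -0.002 and 0.045 m and horizontal distance between stray_nut and dish below 0.046 m and z of stray_nut in the frame of dish between 0 and 0.03 m and contact force between stray_nut and the fingers below 0.1 N and angle between dish's own z axis and vertical below 0.1 rad); the arm keeps its last pose, push and grip.
It fails at once if a bystander (lighter, screwdriver, brush, tape roll, bottle) is moved by more than 30 mm (distance of any of lighter, screwdriver, brush, tape, oil from where it was at the start of the episode above 0.03 m).
It also fails if it takes over 61 s, if anything falls off the work surface, if the arm or the gripper's body presses on something with over 40 N, if the wrist force passes 120 N, or if a joint passes its speed limit or range.

## Working session

There is one attempt and no reset: what is moved stays moved. The work goes in short steps, Python scripts to look and compute and a tool call to move; the robot and the scene stay as the last step left them, time stands still between calls to the robot, and variables do not carry over. Pictures are saved under pics/ and viewed, about 8 in all and at most 12, crops included, and the job is handed in when it is done.

Besides the shell and the picture viewer there is one more tool, called after "Call:" by a JSON object that holds its "name" and its "arguments", one argument or row to a line. move_arm: Moves the arm, as the interface text tells. Its arguments: {"type":"object","properties":{"targets":{"type":"array"},"force":{"type":"number"}},"required":["targets"]}

```bash
mkdir -p pics; cat > h.py <<'E'
import numpy as np, cv2
from bench import manip
from scipy.spatial.transform import Rotation as R
def cam(n):
    c=manip.get_calibration(n); f=200/np.tan(np.radians(c['vfov'])/2)
    return f,c['cx'],c['cy'],cv2.Rodrigues(np.array(c['rvec'],float))[0],np.array(c['tvec'],float).ravel()
def cloud(n,d,c=None):
    f,cx,cy,Rm,t=c or cam(n); v,u=np.mgrid[0:d.shape[0],0:d.shape[1]]
    P=np.stack([(u-cx)/f*d,(v-cy)/f*d,d],-1); return (P-t)@Rm
def ray(c,u,v,z):
    f,cx,cy,Rm,t=c; o=-Rm.T@t; d=Rm.T@np.array([(u-cx)/f,(v-cy)/f,1]); return o+d*(z-o[2])/d[2]
def save(n,p): cv2.imwrite('pics/'+n+'.png',p[...,::-1])
E
python3 - <<'E'
from h import *
s=manip.sense(); print(s['t'],s['position'],s['tcp_rot'],s['width'])
for n in ('top','scene'):
    p,d=manip.capture(n); save(n+'1',p); np.savez(n+'1',p=p,d=d); print(n,manip.get_calibration(n))
E
```

```text
0.0 [ 0.19299909 -0.51444834  0.20435174] [ 9.83947259e-01  1.78456255e-01 -7.86064458e-05 -1.07225160e-03] 0.9989727151277905
top {'vfov': 45.62550078114084, 'cx': 309.24150383371625, 'cy': 202.38533775311637, 'rvec': array([ 2.19246547, -2.14815731,  0.12200095]), 'tvec': array([-0.03886305,  0.58840027,  1.40081585])}
scene {'vfov': 42.82571798875559, 'cx': 318.57484360582197, 'cy': 201.38552196044012, 'rvec': array([ 1.79026664,  2.06749803, -0.54765098]), 'tvec': array([ 0.07397494, -0.47340157,  1.87163126])}
```

View pics/top1.png

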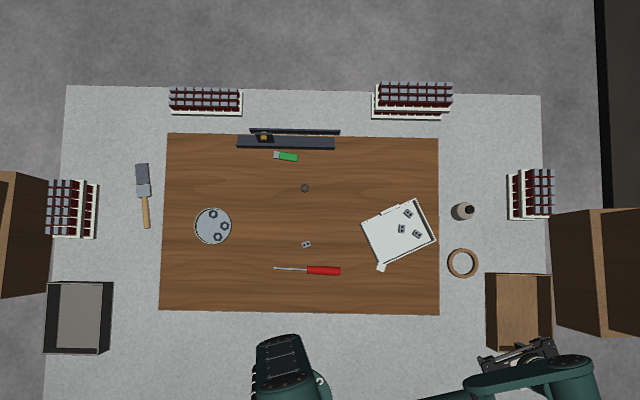

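View pics/scene1.png

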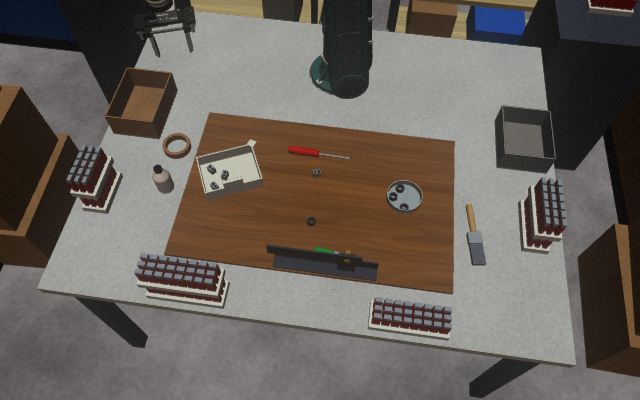

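Top view: tote around (399,232) with its spout at (381,267), stray hood at (306,244), nut at (305,188), dish at (212,226), screwdriver at (310,270) and bottle at (463,212). The scene view agrees with this. Next I measure positions.

```bash
cat > m.py <<'E'
from h import *
z=np.load('top1.npz'); p,d=z['p'],z['d']; c=cam('top'); W=cloud('top',d,c)
print('board z',np.median(W[200:215,260:290,2]))
hsv=cv2.cvtColor(p,cv2.COLOR_RGB2HSV)
# low-saturation things on the board
for name,(u0,v0,u1,v1),zt in (('hood',(294,234,318,254),.034),('nut',(295,178,315,198),.025)):
    s=hsv[v0:v1,u0:u1]; m=(s[...,1]<70).astype(np.uint8)
    n,l,st,ce=cv2.connectedComponentsWithStats(m); i=1+np.argmax(st[1:,4]); 
    ys,xs=np.where(l==i); r=cv2.minAreaRect(np.stack([xs,ys],1).astype(np.float32))
    q=np.array([ray(c,u+u0,v+v0,zt) for u,v in cv2.boxPoints(r)])
    print(name,st[i],ce[i]+[u0,v0],'world',ray(c,ce[i][0]+u0,ce[i][1]+v0,zt),'rect',np.round(q[:,:2],4).tolist(),[np.linalg.norm(q[k]-q[k-1]).round(4) for k in (1,2)])
    print(' depth top',np.percentile(W[v0:v1,u0:u1,2],[5,50,95,99]))
# tote rim and dish rim: points by height
for name,(u0,v0,u1,v1),lo,hi in (('dish',(188,202,240,250),.034,.048),('rim',(350,190,445,280),.052,.062),('tab',(350,190,445,280),.075,.1)):
    w=W[v0:v1,u0:u1]; m=(w[...,2]>lo)&(w[...,2]<hi); q=w[m]; r=cv2.minAreaRect(q[:,:2].astype(np.float32))
    print(name,m.sum(),q.mean(0),r, cv2.minEnclosingCircle(q[:,:2].astype(np.float32)),cv2.boxPoints(r).round(4).tolist())
crop=lambda u0,v0,u1,v1:cv2.resize(p[v0:v1,u0:u1],(400,400),interpolation=cv2.INTER_NEAREST)
save('crops',np.hstack([crop(292,224,332,264) ,crop(350,185,450,285)]))
E
python3 m.py
```

```text
board z 0.012044412608153771
hood [ 7  7 10  7 50] [305.64 243.92] world [ 0.46419287 -0.01859122  0.034     ] rect [[0.4685, -0.0034], [0.4755, -0.0292], [0.4589, -0.0338], [0.4519, -0.008]] [np.float64(0.0267), np.float64(0.0173)]
 depth top [0.00776511 0.01279182 0.03237296 0.03722019]
nut [ 6  5  8  9 29] [304.5862069  187.24137931] world [ 0.63563806 -0.01183027  0.025     ] rect [[0.636, 0.0051], [0.6517, -0.0097], [0.6352, -0.0268], [0.6196, -0.0119]] [np.float64(0.0216), np.float64(0.0237)]
 depth top [0.00810387 0.01298275 0.02595207 0.02972836]
dish 142 [0.51172591 0.26203116 0.03908358] ((0.5134414434432983, 0.2608451247215271), (0.10471657663583755, 0.10789746791124344), 1.476755976676941) ((0.5138015747070312, 0.2606114149093628), 0.05554882809519768) [[0.45969998836517334, 0.313400000333786], [0.4625000059604645, 0.20559999346733093], [0.5672000050544739, 0.20829999446868896], [0.5644000172615051, 0.31610000133514404]]
rim 328 [ 0.48421566 -0.28881361  0.05698752] ((0.49612870812416077, -0.2860216796398163), (0.15391644835472107, 0.19741231203079224), 25.72888946533203) ((0.49914348125457764, -0.28425002098083496), 0.11979030817747116) [[0.3840000033378601, -0.2304999977350235], [0.46959999203681946, -0.4083999991416931], [0.608299970626831, -0.34150001406669617], [0.522599995136261, -0.16369999945163727]]
tab 72 [ 0.56789427 -0.25871743  0.09021426] ((0.5681339502334595, -0.259402334690094), (0.009681236930191517, 0.06027698144316673), 25.469146728515625) ((0.5670173764228821, -0.2599341869354248), 0.030259599909186363) [[0.5508000254631042, -0.23430000245571136], [0.57669997215271, -0.28870001435279846], [0.5855000019073486, -0.28450000286102295], [0.559499979019165, -0.23010000586509705]]
```

View pics/crops.png

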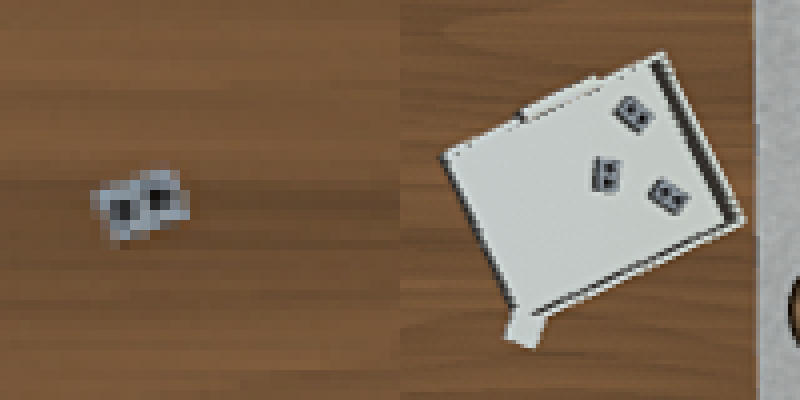

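The right crop shows the tote with three hoods in its -y half and the tab at the top left. The left crop shows the stray hood, its long axis slightly rising to the right. The tab measures 60 x 10 at z 0.090 with yaw 0.445, so it matches the given sizes.

```bash
cat > c.py <<'E'
# commanded-pose bookkeeping: done(shift_mm, rotvec) after a move; plan(xyz,Rtarget) before
from h import *
import json,os
def get():
    if os.path.exists('cmd.json'):
        p,q=json.load(open('cmd.json')); return np.array(p),R.from_quat(q)
    return np.array([.193,-.515,.206]),R.from_quat(manip.sense()['tcp_rot'])
def down(yaw_y): # tool down, tool y at world yaw (deg)
    a=np.radians(yaw_y); y=np.array([np.cos(a),np.sin(a),0]); z=np.array([0,0,-1.]); return R.from_matrix(np.stack([np.cross(y,z),y,z],1))
def plan(xyz,rt):
    p,r=get(); print('shift',(r.inv().apply(np.array(xyz)-p)*1000).round(1),'rot',(r.inv()*rt).as_rotvec().round(3))
def done(s,w):
    p,r=get(); p=p+r.apply(np.array(s)/1000); r=r*R.from_rotvec(w)
    json.dump([p.tolist(),r.as_quat().tolist()],open('cmd.json','w')); m=manip.sense()
    e=(np.array(m['position'])-p)*1000; print('t',round(m['t'],2),'cmd',p.round(4),'meas-cmd mm',e.round(1),'rot err',(r.inv()*R.from_quat(m['tcp_rot'])).magnitude().round(4),'F',np.round(m['ft_force'],1),'w',round(m['width'],3),'q',np.round(m['joints'],2))
E
python3 -c "
from c import *
plan([.464,-.019,.20],down(15))"
```

```text
shift [ 427.9 -369.2    6.8] rot [-1.000e-03 -2.000e-03 -1.474e+00]
```

Call:
{"name": "move_arm", "arguments": {
  "targets": [
    [[43,-37,0],[0,0,-0.15],-1],
    [[95,-82,0],[0,0,-0.33],-1],
    [[147,-127,0],[0,0,-0.5],-1],
    [[199,-172,0],[0,0,-0.68],-1],
    [[251,-217,2],[0,0,-0.86],-1],
    [[303,-262,3],[0,0,-1.04],-1],
    [[355,-306,5],[0,0,-1.22],-1],
    [[400,-345,6],[0,0,-1.38],-1],
    [[428,-369,7],[0,0,-1.47],-1],
    [[428,-369,7],[0,0,-1.47],-1]
  ]
}}

```text
t: 1.35
position: [0.4648, -0.0158, 0.1976]
tcp_rot: [0.608, 0.794, -0.0, -0.001]
ft_force: [0.3, -1.3, -0.2]
width: 0.996
```

```bash
python3 - <<'E'
from c import *
done([428,-369,7],[0,0,-1.47])
c=cam('wrist'); p,d=manip.capture('wrist'); save('w1',p); np.savez('w1',p=p,d=d); W=cloud('wrist',d,c)
hsv=cv2.cvtColor(p,cv2.COLOR_RGB2HSV)
m=((W[...,2]>.03)&(W[...,2]<.04)&(abs(W[...,0]-.464)<.04)&(abs(W[...,1]+.019)<.04)).astype(np.uint8)
ys,xs=np.where(m); q=W[m>0]; print(m.sum(),q.mean(0),cv2.minAreaRect(q[:,:2].astype(np.float32)),xs.mean(),ys.mean())
E
```

```text
Traceback (most recent call last):
  File "c.py", line 15, in done
    e=(np.array(m['position'])-p)*1000; print('t',round(m['t'],2),'cmd',p.round(4),'meas-cmd mm',e.round(1),'rot err',(r.inv()*R.from_quat(m['tcp_rot'])).magnitude().round(4),'F',np.round(m['ft_force'],1),'w',round(m['width'],3),'q',np.round(m['joints'],2))
                                                                                                                      ^^^^^^^^^^^^^^^^^^^^^^^^^^^^^^^^^^^^^^^^^^^^^^^^^^^^^
AttributeError: 'float' object has no attribute 'round'
```

```bash
sed -i "s/.magnitude().round(4)/.magnitude()/" c.py; cat > wl.py <<'E'
from c import *
import sys
n,x,y,lo,hi=sys.argv[1],*map(float,sys.argv[2:6])
c=cam('wrist'); p,d=manip.capture('wrist'); save(n,p); W=cloud('wrist',d,c)
m=((W[...,2]>lo)&(W[...,2]<hi)&(abs(W[...,0]-x)<.04)&(abs(W[...,1]-y)<.04)).astype(np.uint8)
ys,xs=np.where(m); q=W[m>0]; print(m.sum(),q.mean(0),cv2.minAreaRect(q[:,:2].astype(np.float32)),xs.mean(),ys.mean())
b=W[...,2][(abs(W[...,0]-x)<.05)&(abs(W[...,1]-y)<.05)]; print('z',np.percentile(b,[1,25,50,99]))
np.savez(n,p=p,W=W)
E
python3 -c "
from c import *
done([0,0,0],[0,0,0])"; python3 wl.py w1 .464 -.019 .03 .04
```

```text
t 1.35 cmd [-0.275  -0.1982  0.2   ] meas-cmd mm [739.7 182.4  -2.5] rot err 1.47 F [ 0.3 -1.3 -0.2] w 0.996 q [-0.16 -0.1   1.57  0.    1.67 -0.42]
270 [ 0.46191087 -0.01615669  0.03185904] ((0.46218204498291016, -0.016547270119190216), (0.01588321477174759, 0.024382350966334343), 21.7701473236084) 316.837037037037 180.6
z [0.01008891 0.23378366 0.30757968 0.31865284]
```

View pics/w1.png

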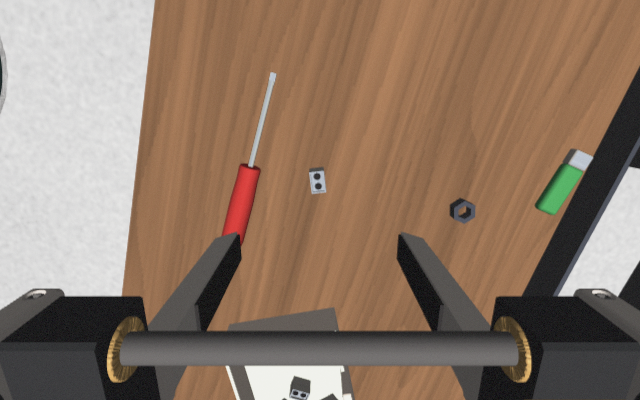

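The wrist view shows the stray hood at (317,181), tilted about 6° from the jaw axis, and the nut at (462,211). I fix the bookkeeping and measure the nut too.

```bash
rm cmd.json; python3 - <<'E'
from c import *
r0=R.from_quat([.983947,.178456,0,0]); p=np.array([.193,-.515,.206])
json.dump([p.tolist(),r0.as_quat().tolist()],open('cmd.json','w'))
done([428,-369,7],[0,0,-1.47])
z=np.load('w1.npz'); p,W=z['p'],z['W']
m=((W[...,2]>.017)&(W[...,2]<.04)&(abs(W[...,0]-.636)<.03)&(abs(W[...,1]+.012)<.03)); q=W[m]; v,u=np.where(m)
print('nut',m.sum(),q.mean(0),cv2.minEnclosingCircle(q[:,:2].astype(np.float32)),u.mean(),v.mean())
# hexagon orientation: phase of max radius
h=cv2.convexHull(q[:,:2].astype(np.float32))[:,0]-q.mean(0)[:2]
for a in range(0,60,5):
    w=[np.ptp(h@[np.cos(np.radians(a+k)),np.sin(np.radians(a+k))]) for k in (0,60,120)]; print(a,np.round(np.array(w)*1000,1),end='; ')
print(); plan([.462,-.017,.06],down(21)); plan([.462,-.017,.016],down(21))
E
```

```text
t 1.4 cmd [ 0.4642 -0.0192  0.199 ] meas-cmd mm [ 0.5  2.3 -1.4] rot err 0.004249766728788932 F [-0.8  0.8  0.5] w 1.001 q [-0.16 -0.1   1.57  0.    1.67 -0.42]
nut 349 [ 0.63232871 -0.00872904  0.02313601] ((0.632944643497467, -0.00877439696341753), 0.01380080170929432) 462.75358166189113 210.62750716332377
0 [26.9 27.1 26.9]; 5 [26.5 26.7 26.7]; 10 [26.  26.1 26.4]; 15 [25.4 25.3 25.8]; 20 [24.7 24.3 25. ]; 25 [24.8 24.7 25.5]; 30 [25.7 25.4 26. ]; 35 [26.4 26.  26.3]; 40 [26.9 26.4 26.8]; 45 [27.3 26.5 27. ]; 50 [27.4 26.7 27.1]; 55 [27.3 26.8 27.1]; 
shift [  2.7  -1.5 139. ] rot [ 0.     0.    -0.108]
shift [  2.7  -1.5 183. ] rot [ 0.     0.    -0.108]
```

Call:
{"name": "move_arm", "arguments": {
  "targets": [
    [[2,-2,25],[0,0,-0.11],0],
    [[2,-2,65],[0,0,-0.11],0],
    [[2,-2,105],[0,0,-0.11],0],
    [[2,-2,140],[0,0,-0.11],0],
    [[2,-2,162],[0,0,-0.11],0],
    [[2,-2,175],[0,0,-0.11],0],
    [[2,-2,182],[0,0,-0.11],0],
    [[2,-2,182],[0,0,-0.11],0],
    [[2,-2,182],[0,0,-0.11],1],
    [[2,-2,182],[0,0,-0.11],1]
  ],
  "force": 15
}}

```text
t: 2.65
position: [0.4626, -0.0178, 0.0173]
tcp_rot: [0.566, 0.825, 0.0, 0.001]
ft_force: [-0.7, -1.2, 0.6]
width: 0.323
```

```bash
python3 - <<'E'
from c import *
done([2,-2,182],[0,0,-.11])
plan([.476,-.258,.10],down(25.5)); plan([.476,-.258,.10],down(-64.5))
E
```

```text
t 2.65 cmd [ 0.4617 -0.0178  0.017 ] meas-cmd mm [ 0.8 -0.1  0.3] rot err 0.0018195071890263097 F [-0.7 -1.2  0.6] w 0.323 q [-0.16  0.01  1.84 -0.    1.29 -0.53]
shift [-229.3  -73.1  -83. ] rot [ 0.     0.    -0.077]
shift [-229.3  -73.1  -83. ] rot [0.    0.    1.494]
```

Call:
{"name": "move_arm", "arguments": {
  "targets": [
    [[0,0,0],[0,0,0],1],
    [[0,0,0],[0,0,0],1],
    [[0,0,-10],[0,0,0],1],
    [[0,0,-40],[0,0,0],1],
    [[-20,-6,-75],[0,0,0],1],
    [[-70,-22,-83],[0,0,-0.03],1],
    [[-125,-40,-83],[0,0,-0.06],1],
    [[-180,-57,-83],[0,0,-0.08],1],
    [[-218,-70,-83],[0,0,-0.08],1],
    [[-229,-73,-83],[0,0,-0.08],1]
  ],
  "force": 15
}}

```text
t: 3.9
position: [0.476, -0.2599, 0.0999]
tcp_rot: [0.534, 0.846, -0.0, 0.0]
ft_force: [0.0, 0.2, 0.6]
width: 0.166
```

```bash
python3 - <<'E'
from c import *
done([-229,-73,-83],[0,0,-.08])
c=cam('wrist'); p,d=manip.capture('wrist'); W=cloud('wrist',d,c); m=np.zeros((400,640),bool); save('w2',p)
m=(W[...,2]>.075)&(W[...,2]<.1)&(W[...,0]>.54)&(W[...,0]<.6)&(W[...,1]<-.2); q=W[m]
print('tab',m.sum(),q.mean(0) if m.sum() else 0, cv2.minAreaRect(q[:,:2].astype(np.float32)) if m.sum() else 0)
E
```

```text
t 3.9 cmd [ 0.476  -0.2577  0.1   ] meas-cmd mm [-0.  -2.2 -0.1] rot err 0.0031370848083914064 F [0.  0.2 0.6] w 0.166 q [-0.6   0.11  1.55 -0.    1.47 -1.05]
tab 1426 [ 0.56085347 -0.24909048  0.08640647] ((0.564653754234314, -0.25417327880859375), (0.010391119867563248, 0.053502026945352554), 25.792856216430664)
```

View pics/w2.png

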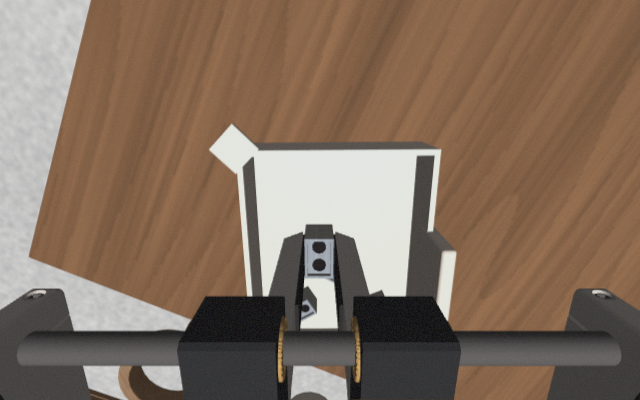

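The hood is held between the fingers at (319,250), over the free part of the tote. I lower and release it.

Call:
{"name": "move_arm", "arguments": {
  "targets": [
    [[0,0,20],[0,0,0],1],
    [[0,0,45],[0,0,0],1],
    [[0,0,65],[0,0,0],1],
    [[0,0,76],[0,0,0],1],
    [[0,0,76],[0,0,0],1],
    [[0,0,76],[0,0,0],0.3],
    [[0,0,76],[0,0,0],0.3],
    [[0,0,70],[0,0,0],0.2],
    [[0,0,35],[0,0,0],0.2],
    [[0,0,-20],[0,0,0],0]
  ]
}}

```text
t: 5.2
position: [0.4749, -0.2569, 0.119]
tcp_rot: [0.532, 0.846, 0.0, -0.002]
ft_force: [0.1, -0.6, 0.1]
width: 0.471
```

```bash
python3 - <<'E'
from c import *
done([0,0,-20],[0,0,0])
plan([.634,-.010,.12],down(21));plan([.634,-.010,.12],down(-39))
E
```

```text
t 5.2 cmd [ 0.476  -0.2577  0.12  ] meas-cmd mm [-1.1  0.8 -1. ] rot err 0.004404818476782817 F [ 0.1 -0.6  0.1] w 0.471 q [-0.6   0.1   1.53  0.    1.52 -1.05]
shift [154.8 249.7   0. ] rot [0.    0.    0.082]
shift [154.8 249.7   0. ] rot [0.    0.    1.129]
```

Call:
{"name": "move_arm", "arguments": {
  "targets": [
    [[15,25,0],[0,0,0],0],
    [[42,68,0],[0,0,0],0],
    [[71,115,0],[0,0,0.03],0],
    [[100,162,0],[0,0,0.05],0],
    [[128,206,0],[0,0,0.08],0],
    [[149,241,0],[0,0,0.08],0],
    [[155,250,0],[0,0,0.08],0],
    [[155,250,20],[0,0,0.08],0],
    [[155,250,50],[0,0,0.08],0],
    [[155,250,60],[0,0,0.08],0]
  ]
}}

```text
t: 6.45
position: [0.6315, -0.0112, 0.0558]
tcp_rot: [0.567, 0.824, -0.002, -0.003]
ft_force: [-0.2, -0.4, -0.4]
width: 0.502
```

```bash
python3 - <<'E'
from c import *
done([155,250,60],[0,0,.08])
c=cam('wrist'); p,d=manip.capture('wrist'); W=cloud('wrist',d,c); save('w3',p)
m=((W[...,2]>.017)&(W[...,2]<.03)&(abs(W[...,0]-.634)<.025)&(abs(W[...,1]+.010)<.025)); q=W[m]; print('nut',m.sum(),cv2.minEnclosingCircle(q[:,:2].astype(np.float32)))
p,d=manip.capture('top'); save('top2',p)
E
```

```text
t 6.45 cmd [ 0.6342 -0.0097  0.06  ] meas-cmd mm [-2.7 -1.5 -4.2] rot err 0.006632442806646757 F [-0.2 -0.4 -0.4] w 0.502 q [-0.11  0.34  1.37 -0.    1.44 -0.47]
nut 839 ((0.6337311267852783, -0.009124661795794964), 0.014082257635891438)
```

View pics/w3.png

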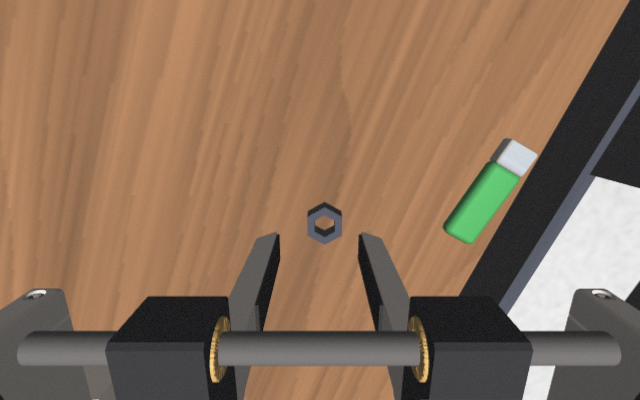

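The nut sits centred between the jaws at (324,222), with its flats parallel to the pads.

Call:
{"name": "move_arm", "arguments": {
  "targets": [
    [[0,0,15],[0,0,0],0],
    [[0,0,32],[0,0,0],0],
    [[0,0,43],[0,0,0],0],
    [[0,0,43],[0,0,0],0],
    [[0,0,43],[0,0,0],1],
    [[0,0,43],[0,0,0],1],
    [[0,0,43],[0,0,0],1],
    [[0,0,43],[0,0,0],1],
    [[0,0,30],[0,0,0],1],
    [[0,0,-20],[0,0,0],1]
  ],
  "force": 25
}}

```text
t: 7.8
position: [0.6314, -0.0095, 0.0764]
tcp_rot: [0.566, 0.825, -0.002, -0.004]
ft_force: [1.0, -0.3, -0.1]
width: 0.256
```

```bash
python3 - <<'E'
from c import *
done([0,0,-20],[0,0,0])
z=np.load('top1.npz'); p,d=z['p'],z['d']; c=cam('top')
# nuts in the dish: dark pixels
s=cv2.cvtColor(p,cv2.COLOR_RGB2GRAY)[205:248,190:236]; print('dark',np.percentile(s,[1,5,20,50]))
n,l,st,ce=cv2.connectedComponentsWithStats((s<110).astype(np.uint8))
for i in range(1,n):
    if st[i,4]>12: print(st[i],ray(c,ce[i][0]+190,ce[i][1]+205,.029).round(4))
save('dish',cv2.resize(p[200:252,186:240],(540,520),interpolation=cv2.INTER_NEAREST))
E
```

```text
t 7.8 cmd [ 0.6342 -0.0097  0.08  ] meas-cmd mm [-2.8  0.2 -3.6] rot err 0.008874589614001636 F [ 1.  -0.3 -0.1] w 0.256 q [-0.1   0.33  1.34 -0.    1.48 -0.47]
dark [43.   54.85 83.   95.  ]
[   0    0   46   43 1035] [0.5128 0.2617 0.029 ]
[30 16  9 10 49] [0.5144 0.2268 0.029 ]
[23 28 10  8 50] [0.4811 0.2454 0.029 ]
```

View pics/dish.png

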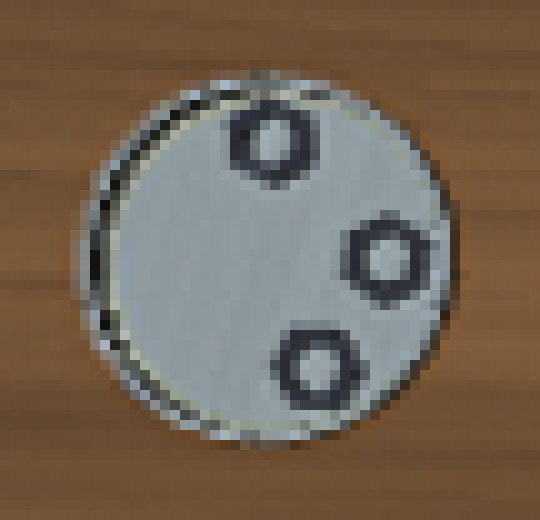

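The dish crop shows three nuts on its top, right and lower-right sides. The free floor is to the left of centre, which in the world is about (0.508, 0.287).

```bash
python3 - <<'E'
from c import *
plan([.508,.287,.08],down(0)); plan([.508,.287,.023],down(0))
E
```

```text
shift [322.2 -11.    0. ] rot [0.    0.    0.368]
shift [322.2 -11.   57. ] rot [0.    0.    0.368]
```

Call:
{"name": "move_arm", "arguments": {
  "targets": [
    [[20,0,-5],[0,0,0],1],
    [[60,-2,-5],[0,0,0.05],1],
    [[105,-4,-5],[0,0,0.1],1],
    [[150,-5,-5],[0,0,0.17],1],
    [[195,-7,-5],[0,0,0.23],1],
    [[240,-8,-5],[0,0,0.3],1],
    [[285,-10,-5],[0,0,0.37],1],
    [[312,-11,-2],[0,0,0.37],1],
    [[322,-11,0],[0,0,0.37],1],
    [[322,-11,0],[0,0,0.37],1]
  ]
}}

```text
t: 9.05
position: [0.5076, 0.2868, 0.0789]
tcp_rot: [0.707, 0.707, -0.001, 0.0]
ft_force: [-0.4, -0.2, -0.6]
width: 0.252
```

```bash
python3 - <<'E'
from c import *
done([322,-11,0],[0,0,.37])
c=cam('wrist'); p,d=manip.capture('wrist'); save('w4',p)
E
```

```text
t 9.05 cmd [0.5081 0.2868 0.08  ] meas-cmd mm [-0.5  0.1 -1.1] rot err 0.0017601074182454015 F [-0.4 -0.2 -0.6] w 0.252 q [ 0.42  0.22  1.48 -0.    1.45  0.42]
```

View pics/w4.png

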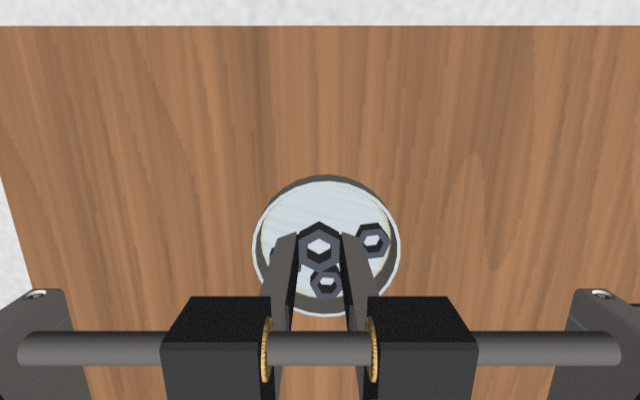

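The nut is still gripped at (319,246), above the dish. The fixed nuts are at (372,240), (326,282) and about (275,260).

Call:
{"name": "move_arm", "arguments": {
  "targets": [
    [[0,0,15],[0,0,0],1],
    [[0,0,32],[0,0,0],1],
    [[0,0,46],[0,0,0],1],
    [[0,0,55],[0,0,0],1],
    [[0,0,56],[0,0,0],1],
    [[0,0,56],[0,0,0],0.34],
    [[0,0,56],[0,0,0],0.34],
    [[0,0,50],[0,0,0],0.34],
    [[0,0,20],[0,0,0],0.3],
    [[0,0,-40],[0,0,0],0]
  ]
}}

```text
t: 10.35
position: [0.5063, 0.2859, 0.1178]
tcp_rot: [0.708, 0.706, -0.003, -0.001]
ft_force: [0.5, -1.1, -0.5]
width: 0.42
```

```bash
python3 - <<'E'
from c import *
done([0,0,-40],[0,0,0])
c=cam('wrist'); p,d=manip.capture('wrist'); W=cloud('wrist',d,c); save('w5',p[150:350,170:470])
m=(W[...,2]>.036)&(W[...,2]<.046)&(abs(W[...,0]-.512)<.07)&(abs(W[...,1]-.262)<.07); print('dish',cv2.minEnclosingCircle(W[m][:,:2].astype(np.float32)))
plan([.567,-.258,.18],down(25.5))
E
```

```text
t 10.35 cmd [0.5081 0.2868 0.12  ] meas-cmd mm [-1.8 -0.9 -2.2] rot err 0.006540611645913151 F [ 0.5 -1.1 -0.5] w 0.42 q [ 0.42  0.19  1.42 -0.    1.53  0.42]
dish ((0.5120259523391724, 0.26339152455329895), 0.05507899075746536)
shift [-544.7   60.   -60. ] rot [ 0.     0.    -0.447]
```

View pics/w5.png

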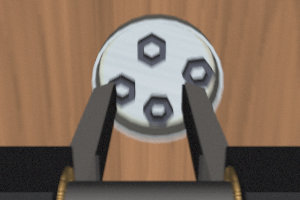

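All four nuts now lie flat in the dish. The stray is at (152,50) of the crop, well inside. I go to the tote tab next.

Call:
{"name": "move_arm", "arguments": {
  "targets": [
    [[-30,3,-30],[0,0,0],-0.3],
    [[-90,10,-60],[0,0,-0.05],-0.3],
    [[-150,16,-60],[0,0,-0.11],-0.3],
    [[-211,23,-60],[0,0,-0.17],-0.3],
    [[-272,30,-60],[0,0,-0.23],-0.3],
    [[-333,37,-60],[0,0,-0.29],-0.3],
    [[-394,43,-60],[0,0,-0.35],-0.3],
    [[-455,50,-60],[0,0,-0.41],-0.3],
    [[-515,57,-60],[0,0,-0.45],-0.3],
    [[-545,60,-60],[0,0,-0.45],-0.3]
  ]
}}

```text
t: 11.65
position: [0.567, -0.2618, 0.18]
tcp_rot: [0.534, 0.846, -0.0, 0.001]
ft_force: [-0.5, 0.1, 0.1]
width: 0.65
```

```bash
python3 - <<'E'
from c import *
done([-545,60,-60],[0,0,-.45])
manip.capture('top'); manip.capture('top')
s=manip.sense(); print(s['position'])
c=cam('wrist'); p,d=manip.capture('wrist'); W=cloud('wrist',d,c); save('w6',p)
m=(W[...,2]>.082)&(W[...,2]<.1)&(abs(W[...,0]-.567)<.05)&(abs(W[...,1]+.258)<.05); q=W[m]; v,u=np.where(m)
print('tab',m.sum(),u.min(),u.max(),v.min(),v.max(),np.median(q,0),cv2.minAreaRect(q[:,:2].astype(np.float32)))
# hoods in tote, tote frame
C=np.array([.5046,-.2855]); a=np.radians(25.5); X=np.array([np.cos(a),np.sin(a)]); Y=np.array([-X[1],X[0]])
L=np.stack([(W[...,:2]-C)@X,(W[...,:2]-C)@Y,W[...,2]],-1)
g=((abs(L[...,0])<.055)&(abs(L[...,1])<.08)&(L[...,2]>.03)&(L[...,2]<.045)).astype(np.uint8)
n,l,st,ce=cv2.connectedComponentsWithStats(g)
for i in range(1,n):
    if st[i,4]>80: print('hood',st[i,4],L[l==i].mean(0).round(4))
E
```

```text
t 11.65 cmd [ 0.567  -0.2583  0.18  ] meas-cmd mm [ 0.1 -3.4 -0. ] rot err 0.003247646009747209 F [-0.5  0.1  0.1] w 0.65 q [-0.52  0.26  1.22 -0.    1.66 -0.97]
[ 0.56690755 -0.2619211   0.17955226]
tab 789 316 327 161 228 [ 0.56597698 -0.25569441  0.08908546] ((0.56647127866745, -0.25697121024131775), (0.009722098708152771, 0.05879457667469978), 25.66680335998535)
hood 470 [-0.0136  0.0394  0.0351]
hood 398 [ 0.0018 -0.0192  0.0353]
hood 383 [-0.0315 -0.0545  0.0352]
hood 378 [ 0.0346 -0.0578  0.0352]
```

View pics/w6.png

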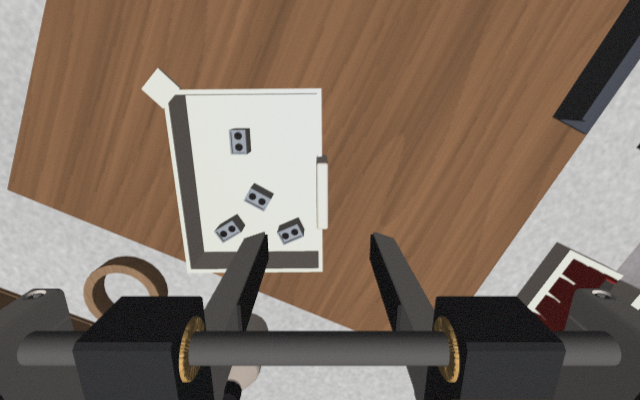

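The tote holds all four hoods with the stray at tote (-14,39), matching its target. The tab is at (322,192) and its measured pose agrees with the top view to about 2 mm. I descend and grip.

Call:
{"name": "move_arm", "arguments": {
  "targets": [
    [[2,1,25],[0,0,0],-0.3],
    [[2,1,55],[0,0,0],-0.3],
    [[2,1,85],[0,0,0],-0.3],
    [[2,1,108],[0,0,0],-0.3],
    [[2,1,119],[0,0,0],-0.3],
    [[2,1,119],[0,0,0],-0.3],
    [[2,1,119],[0,0,0],1],
    [[2,1,119],[0,0,0],1],
    [[2,1,119],[0,0,0],1],
    [[2,1,119],[0,0,0],1]
  ],
  "force": 60
}}

```text
t: 13.05
position: [0.5673, -0.2563, 0.0608]
tcp_rot: [0.532, 0.846, -0.0, 0.0]
ft_force: [-0.4, 0.6, -0.8]
width: 0.26
```

```bash
python3 - <<'E'
from c import *
done([2,1,119],[0,0,0])
p,r=get(); a=np.radians(25.5); Xt=np.array([np.cos(a),np.sin(a),0]); Yt=np.array([-Xt[1],Xt[0],0])
u=-.66*Xt+.75*Yt; ax=np.cross([0,0,1],u); ax/=np.linalg.norm(ax)
print('axis tool',r.inv().apply(ax).round(3))
plan([.567,-.256,.26],r); plan([.567,-.13,.26],r)
E
```

```text
t 13.05 cmd [ 0.567  -0.2561  0.061 ] meas-cmd mm [ 0.2 -0.2 -0.2] rot err 0.000585486044962604 F [-0.4  0.6 -0.8] w 0.26 q [-0.52  0.31  1.39 -0.    1.43 -0.96]
axis tool [-0.658 -0.753  0.   ]
shift [ 1.00e-01  0.00e+00 -1.99e+02] rot [0. 0. 0.]
shift [ 113.7   54.6 -199. ] rot [0. 0. 0.]
```

Call:
{"name": "move_arm", "arguments": {
  "targets": [
    [[0,0,0],[0,0,0],1],
    [[0,0,0],[0,0,0],1],
    [[0,0,0],[0,0,0],1],
    [[0,0,0],[0,0,0],1],
    [[0,0,-4],[0,0,0],1],
    [[0,0,-12],[0,0,0],1],
    [[0,0,-24],[0,0,0],1],
    [[0,0,-38],[0,0,0],1],
    [[0,0,-50],[0,0,0],1],
    [[0,0,-56],[0,0,0],1]
  ]
}}

```text
t: 14.3
position: [0.5678, -0.2565, 0.1183]
tcp_rot: [0.532, 0.847, 0.0, 0.001]
ft_force: [-0.0, 0.5, -4.6]
width: 0.104
```

```bash
python3 - <<'E'
from c import *
done([0,0,-56],[0,0,0])
E
```

```text
t 14.3 cmd [ 0.567  -0.2561  0.117 ] meas-cmd mm [ 0.7 -0.4  1.3] rot err 0.0025168128333517763 F [-0.   0.5 -4.6] w 0.104 q [-0.52  0.28  1.32 -0.    1.54 -0.96]
```

Call:
{"name": "move_arm", "arguments": {
  "targets": [
    [[0,0,-5],[0,0,0],1],
    [[3,1,-18],[0,0,0],1],
    [[10,5,-38],[0,0,0],1],
    [[24,12,-60],[0,0,0],1],
    [[42,20,-83],[0,0,0],1],
    [[62,30,-105],[0,0,0],1],
    [[82,40,-124],[0,0,0],1],
    [[100,48,-137],[0,0,0],1],
    [[111,54,-142],[0,0,0],1],
    [[114,55,-143],[0,0,0],1]
  ]
}}

```text
t: 15.55
position: [0.5674, -0.1287, 0.2594]
tcp_rot: [0.532, 0.847, -0.0, -0.0]
ft_force: [-0.0, -0.4, -5.6]
width: 0.104
```

Call:
{"name": "move_arm", "arguments": {
  "targets": [
    [[0,0,0],[-0.01,-0.01,0],1],
    [[0,0,0],[-0.03,-0.03,0],1],
    [[0,0,0],[-0.06,-0.07,0],1],
    [[0,0,0],[-0.1,-0.11,0],1],
    [[0,0,0],[-0.14,-0.16,0],1],
    [[0,0,0],[-0.18,-0.21,0],1],
    [[0,0,0],[-0.22,-0.26,0],1],
    [[0,0,0],[-0.25,-0.29,0],1],
    [[0,0,0],[-0.27,-0.31,0],1],
    [[0,0,0],[-0.28,-0.32,0],1]
  ]
}}

```text
t: 16.8
position: [0.5666, -0.1296, 0.2589]
tcp_rot: [0.521, 0.827, 0.033, 0.208]
ft_force: [-0.2, 0.1, -4.9]
width: 0.104
```

```bash
python3 - <<'E'
from c import *
done([114,55,-143],[0,0,0]); done([0,0,0],[-.28,-.32,0])
E
```

```text
t 16.8 cmd [ 0.5672 -0.1295  0.26  ] meas-cmd mm [-0.6 -0.1 -1.1] rot err 0.4246969154633575 F [-0.2  0.1 -4.9] w 0.104 q [-0.3  -0.16  1.57 -0.05  1.31 -0.74]
t 16.8 cmd [ 0.5672 -0.1295  0.26  ] meas-cmd mm [-0.6 -0.1 -1.1] rot err 0.0008597184643993447 F [-0.2  0.1 -4.9] w 0.104 q [-0.3  -0.16  1.57 -0.05  1.31 -0.74]
```

Call:
{"name": "move_arm", "arguments": {
  "targets": [
    [[0,0,0],[-0.01,-0.01,0],1],
    [[0,0,0],[-0.03,-0.03,0],1],
    [[0,0,0],[-0.05,-0.06,0],1],
    [[0,0,0],[-0.07,-0.08,0],1],
    [[0,0,0],[-0.08,-0.1,0],1],
    [[0,0,0],[-0.09,-0.1,0],1],
    [[0,0,0],[-0.09,-0.1,0],1],
    [[0,0,0],[-0.09,-0.1,0],1],
    [[0,0,0],[-0.09,-0.1,0],1],
    [[0,0,0],[-0.09,-0.1,0],1]
  ]
}}

```text
t: 18.05
position: [0.5675, -0.1296, 0.2595]
tcp_rot: [0.512, 0.814, 0.044, 0.273]
ft_force: [0.2, -0.5, -4.6]
width: 0.104
```

```bash
cat > chk.py <<'E'
from c import *
import sys
s=manip.sense(); r=R.from_quat(s['tcp_rot']); M=r.as_matrix()
# held tote: tote x=tool y, tote z=-tool z ; tab point = grasp point
xt,zt=M[:,1],-M[:,2]; yt=np.cross(zt,xt); B=np.stack([xt,yt,zt],1)
O=np.array(s['position'])-B@[.068,0,.048]
print('tilt',np.degrees(np.arccos(zt[2])),'tote',O.round(3)); 
for n,f in zip('abcd',((-.07,.09,0),(.07,.09,0),(.07,-.09,0),(-.07,-.09,0))): print('foot',n,(O+B@f)[2].round(3),end=' ')
for cn in ('wrist','top'):
    c=cam(cn); p,d=manip.capture(cn); save(sys.argv[1]+cn,p); L=(cloud(cn,d,c)-O)@B
    hsv=cv2.cvtColor(p,cv2.COLOR_RGB2HSV)
    ins=(abs(L[...,0])<.066)&(abs(L[...,1])<.086)&(L[...,2]>-.002)&(L[...,2]<.04)
    fl=ins&(L[...,2]<.01); print('\n',cn,'floor z',np.median(L[fl][:,2]).round(4) if fl.any() else None)
    g=(ins&(L[...,2]>.017)&(L[...,2]<.036)&(abs(L[...,0])<.062)&(abs(L[...,1])<.084)).astype(np.uint8); n,l,st,ce=cv2.connectedComponentsWithStats(g)
    for i in range(1,n):
        if st[i,4]>15: q=L[l==i]; print(st[i].tolist(),q.mean(0).round(4),'min',q.min(0).round(3),'max',q.max(0).round(3))
E
python3 -c "
from c import *
done([0,0,0],[-.09,-.1,0])"; python3 chk.py f1
```

```text
t 18.05 cmd [ 0.5672 -0.1295  0.26  ] meas-cmd mm [ 0.3 -0.1 -0.5] rot err 0.00011582687006285141 F [ 0.2 -0.5 -4.6] w 0.104 q [-0.28 -0.25  1.69 -0.07  1.15 -0.72]
tilt 32.06988612507357 tote [ 0.536 -0.172  0.195]
foot a 0.135 foot b 0.184 foot c 0.255 foot d 0.206 
 wrist floor z 0.0032
[103, 101, 72, 116, 3439] [-0.0499  0.0475  0.0228] min [-0.062  0.011  0.017] max [-0.027  0.084  0.027]

 top floor z 0.0032
```

View pics/f1wrist.png

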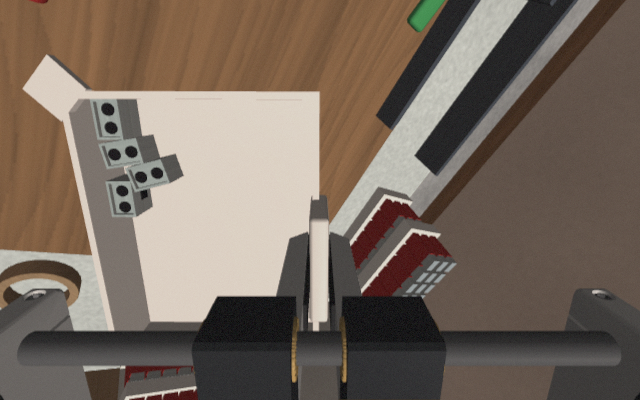

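All four hoods are gathered against the -x wall by the spout corner; the farthest one, at (122,198), is about 63 mm from the corner. The tilt is 32° and the lowest foot is at 0.135 m. I hand it in.

```bash
python3 - <<'E'
from c import *
s=manip.sense(); print(s['t'],np.abs(s['qvel']).max(),s['width'],s['ft_force'])
print(manip.finish_job())
E
```

```text
18.15 0.002358429376578414 0.10134593033919294 [ 0.10280627  0.42177497 -4.62082484]
the job is handed in; nothing more can be done
None
```

I carried out every step of the task and handed it in at about 18 s. The stray hood is in the tote, the stray nut is in the dish, and the tote is held up by its tab, tilted towards its spout corner.

**Last checks on the tote:**
- It is tilted 32°, and its lowest underside corner is at about 0.135 m, well clear of the board. Both figures are worked out from the arm's pose.
- The grip is firm: the opening matches the 10 mm tab, the wrist carries 4.6 N, and the arm was at rest.
- In the last wrist picture all four hoods lie inside at the spout corner, the farthest about 63 mm from it (limit 90 mm).

**Last check on the nut:** it lay flat and let go in the dish, about 25 mm from the axis. I saw this just after release and did not look again at the end.

**Disagreements and gaps:**
- The top and wrist cameras differed by 2 to 3 mm, which the grasps tolerated.
- The top camera's final count found no hoods in the tilted tote, so the hood positions rest on the wrist view alone.
- I did not measure the bystanders again at the end, but no move came near them.

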